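# Sort hollow brass blanks from solid ones by weight

### The arm

A 6-joint arm with a two-finger parallel gripper is mounted at the origin on a cart in front of the work surface, level with it; the furniture and walls round the work are solid. World frame = base frame: x ahead of the robot, y to its left, z up, the work surface at z = 0. Lengths are in m, angles in rad, forces in N, time in s.
With the tool pointing down it reaches from about 0.375 to 0.9 m from the base axis. Payload 3.1 kg.
Tool frame: the origin (TCP) lies midway between the tips of the shut fingers; the grasp point (between the pads) lies 19 mm behind it; x points along the fingers, y is the direction in which the jaws open and shut, and the axes are right-handed (so a half turn about x gives the same grasp; the last joint's range is limited). The gripper opens to 85 mm and grips with 20 to 120 N. Pads are 22 mm wide; open, the fingers measure 114 mm over their backs; the gripper's body (76 mm by 85 mm) begins 54 mm behind the grasp point. The pads swing forward as they close: fully open they stand 13 mm farther back than shut.
Start: joints at [-1.478, 0.527, 1.433, -0, 1.181, -0.178], TCP at [0.168, -0.602, 0.231] pointing down, gripper open.
Joint ranges: [-3.08, 3.08], [-0.75, 2.2], [0.22, 2.44], [-1.43, 4.57], [0, 2.65], [-2.85, 2.85]. Speed limits (rad/s): [2.79, 2.79, 3.14, 3.14, 3.14, 3.14].

### API

Orientations are given as a unit quaternion [x, y, z, w].
In Python, from station import manip gives the robot as it stands.
- The arm moves only by the tool carry_out, never from a script. Its argument "commands" is a list that holds one entry, the list of rows, each a list of 7 numbers: the shift along the tool's x, y, z in units of 25 mm (1.0 is 25 mm), then the turn, a rotation vector about the tool's x, y, z in units of 5 degrees (1.0 is 5 degrees), then the finger opening in mm, from 0 to 85.4. A call has exactly 5 rows; each row is the pose to reach, as a shift and turn from the pose commanded when the call began, along the tool's axes at that moment; what a row does not reach only later rows make up. A row lasts 1/10 s, in which the tool goes at most 50 mm and 8.59 degrees, less where a joint would pass 70% of its speed; a pose out of reach is approached as far as the arm can. A call with a gripper value outside its range is refused whole. The fingers move at their own pace and stop on an object; "force" is the grip in N (left out, the last holds). Time passes only in rows, so rows that repeat a pose let the fingers close, or fill a call up. It gives the time, the measured TCP pose, the force and the opening at its end, in the units of the state.
- manip.sense(): the state, without advancing time (a new reading comes with each control period).
- manip.snapshot(name): name is "side" or "top"; returns a dict with "image" (420x560x3 uint8, red, green, blue), "fx", "fy", "cx", "cy" (pixels), "k1" (the pictures are not rectified: a ray, as slopes to the right and down, at radius r is drawn at 1 + k1 r^2 times it, then the intrinsics apply), "rvec" (rotation vector, rad) and "tvec" (3), from world to camera coordinates, as OpenCV has them. Camera axes: x right, y down, z forward; pixel columns grow to the right and rows downward; lengths in m; the calibration is good to about 2 mm. A picture is of the moment at which its call begins. There is no depth.
- manip.sign_off(): hands the job in, once; it reports no verdict.
The state is a dict: "t": time; "q": joint angles; "qd": joint speeds; "tau": joint torques, N m; "tcp_pos": TCP position; "tool_rot": TCP orientation; "force": force on the tool from outside, world axes, zero at the start; "ft_torque": the same for the moment, N m; "finger_gap": opening from 0.0 (shut) to 1.0 (fully open).
Only numpy, scipy, OpenCV 4.12 (cv2) and the standard library are available. Lean on these libraries where they do the work, as an engineer would, in place of code of your own. Each camera call takes 0.05 s, during which the arm holds its last target.

### The job

Three brass handle blanks that look alike stand under the front edge of the raised shelf, which opens to the left: some are solid bar, the others capped hollow tube. Feel the weight of each as you lift it out, then stand the hollow (light) ones upright in the blue tray and the solid (heavy) ones upright in the red tray. Set them down gently without dropping them, and leave the other things on the bench where they are.

Things in the scene. Friction and masses are not known exactly. Their poses are not given: they have to be found in the camera images.
- blank_a: brass handle blank, upright round bar 34 mm across, 90 mm tall, with grooves near both ends; origin at its centre, half-way up, z along the bar. It starts standing in the row on the shelf's base. It is either solid (0.57 to 0.79 kg) or a capped hollow tube (0.15 to 0.21 kg), at least one of each; all look alike and names say nothing of the kind
- blank_b: brass handle blank, upright round bar 34 mm across, 90 mm tall, with grooves near both ends; origin at its centre, half-way up, z along the bar. It starts standing in the row on the shelf's base. It is either solid (0.57 to 0.79 kg) or a capped hollow tube (0.15 to 0.21 kg), at least one of each; all look alike and names say nothing of the kind
- blank_c: brass handle blank, upright round bar 34 mm across, 90 mm tall, with grooves near both ends; origin at its centre, half-way up, z along the bar. It starts standing in the row on the shelf's base. It is either solid (0.57 to 0.79 kg) or a capped hollow tube (0.15 to 0.21 kg), at least one of each; all look alike and names say nothing of the kind
- tray_blue: shallow blue tray, grey lining, for the hollow (light) blanks; fixed; 85 mm (its x) by 180 mm (its y), 16 mm tall, walls 5 mm thick, inner floor 5 mm above the worktop; holds two blanks 90 mm apart along y. Origin at the centre of its underside, z up. The trays lie one behind the other (in world x) left of the shelf; either may be the nearer
- tray_red: shallow red tray, grey lining, for the solid (heavy) blanks; fixed; 85 mm (its x) by 180 mm (its y), 16 mm tall, walls 5 mm thick, inner floor 5 mm above the worktop; holds two blanks 90 mm apart along y. Origin at the centre of its underside, z up. The trays lie one behind the other (in world x) left of the shelf; either may be the nearer
- shelf: raised wooden shelf, fixed, 240 mm wide (its y), open at its front, which is its -x and faces left, towards the trays. Origin on the worktop in the middle of the row of blanks. Base board 10 mm thick, 35 mm in front of the origin to 120 mm behind it; the blanks stand on it near x = 0, 90 mm apart in its y. Side panels begin 50 mm behind the origin. A jar and two cups stand on top (to 255 mm)
- shelf_edge (a point): middle of the top board's front edge, 4 mm behind the row of blanks, half-way up the board, which reaches from 185 to 200 mm above the worktop. The board hangs over the rear half of the blanks, so a gripper must come in tilted, leaning out to the shelf's front
- wax_cone: white wax cone, 45 mm across, 40 mm tall, on the worktop behind the shelf and trays; origin at its underside; a bystander
- sharpening_bar: grey sharpening stone, 26x102x21 mm, on the worktop behind the trays; origin at its underside; a bystander
- pliers_lying_2: pliers with red grips lying flat, 113x50x11 mm, in front of the trays; origin at its underside; a bystander

How it is judged:
By the outcome, as a careful person would: the job done as asked, in the order asked, and still so for the second after the job is handed in, with the robot touching nothing.
It also fails if it takes over 66 s, if anything falls off the work surface, if the arm or the gripper's body presses on something with over 40 N, if the wrist force passes 120 N, or if a joint passes its speed limit or range.

## Working session

There is one attempt and no reset: what is moved stays moved. The work goes in short steps, Python scripts to look and compute and a tool call to move; the robot and the scene stay as the last step left them, time stands still between calls to the robot, and variables do not carry over. Pictures are saved under pics/ and viewed, and the job is handed in when it is done.

Besides the shell and the picture viewer there is one more tool, called after ">>>" by a JSON object that holds its "method" and its "body". carry_out: Moves the arm, as the interface text tells. Its arguments: {"type":"object","properties":{"commands":{"type":"array"},"force":{"type":"number"}},"required":["commands"]}

```bash
ls; mkdir -p pics; python3 - <<'E'
from station import manip
import cv2
print(manip.sense())
for n in("side","top"):
    s=manip.snapshot(n); cv2.imwrite(f"pics/{n}0.png",s["image"][:,:,::-1]); print({k:v for k,v in s.items() if k!="image"})
E
```

```text
pics
{'t': 0.0, 'q': array([-1.47747887e+00,  5.28442699e-01,  1.43395268e+00, -8.31710719e-06,
        1.18139794e+00, -1.78496340e-01]), 'qd': array([ 2.62776166e-04,  9.67158950e-04,  4.71437131e-04, -6.03883499e-05,
       -3.64444636e-04,  3.05639553e-04]), 'tau': array([-8.56358638e-04, -4.42354596e+01, -1.78024238e+01, -3.47228852e-04,
        8.24496557e-03, -1.37484912e-05]), 'tcp_pos': array([ 0.16775749, -0.60129452,  0.23033202]), 'tool_rot': array([ 0.70061629,  0.09658363, -0.70055547,  0.09502871]), 'force': array([0.04433915, 0.67602967, 0.12681826]), 'ft_torque': array([ 0.06835492, -0.01424685, -0.01872344]), 'finger_gap': 0.9994912842298675}
{'fx': 501.8685915949692, 'fy': 501.8685915949692, 'cx': 279.49838750676764, 'cy': 215.1387348115278, 'k1': 0.031517753889417646, 'rvec': array([ 0.61210987, -2.27564577,  1.55182984]), 'tvec': array([0.51826924, 0.19062061, 0.67665136])}
{'fx': 466.4307794350518, 'fy': 466.4307794350518, 'cx': 275.44254866666654, 'cy': 213.75649709041775, 'k1': -0.16257150525847888, 'rvec': array([ 2.15759516, -2.1849201 ,  0.15297034]), 'tvec': array([0.06759432, 0.60639317, 1.06455309])}
```

View pics/side0.png

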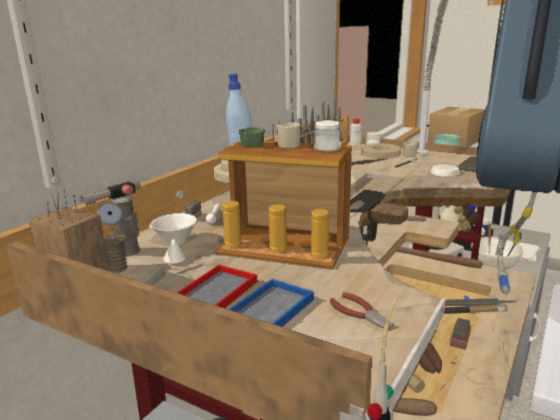

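View pics/top0.png

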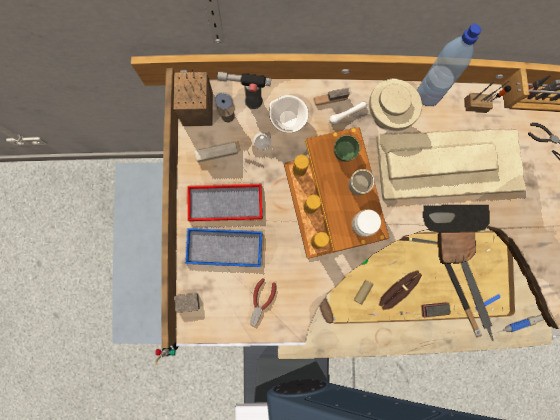

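```bash
cat > h.py <<'E'
import numpy as np,cv2
from scipy.spatial.transform import Rotation as R
def cam(s):
    K=np.array([[s['fx'],0,s['cx']],[0,s['fy'],s['cy']],[0,0,1]]);D=np.array([s['k1'],0,0,0.]);return K,D,s['rvec'],s['tvec']
def proj(s,P):
    K,D,r,t=cam(s); return cv2.projectPoints(np.asarray(P,float).reshape(-1,3),r,t,K,D)[0].reshape(-1,2)
def ray(s,uv,z):
    K,D,r,t=cam(s); n=cv2.undistortPoints(np.asarray(uv,float).reshape(-1,1,2),K,D).reshape(-1,2)
    Rm=R.from_rotvec(r).as_matrix(); d=np.c_[n,np.ones(len(n))]@Rm; c=-Rm.T@t
    return c+d*((z-c[2])/d[:,2])[:,None]
E
python3 - <<'E'
import cv2
a=cv2.imread("pics/top0.png"); cv2.imwrite("pics/topz.png",cv2.resize(a[120:280,180:400],None,fx=3.6,fy=3.6,interpolation=cv2.INTER_CUBIC))
a=cv2.imread("pics/side0.png"); cv2.imwrite("pics/sidez.png",cv2.resize(a[180:340,170:370],None,fx=3.6,fy=3.6,interpolation=cv2.INTER_CUBIC))
E
```

```text
(no output)
```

View pics/topz.png

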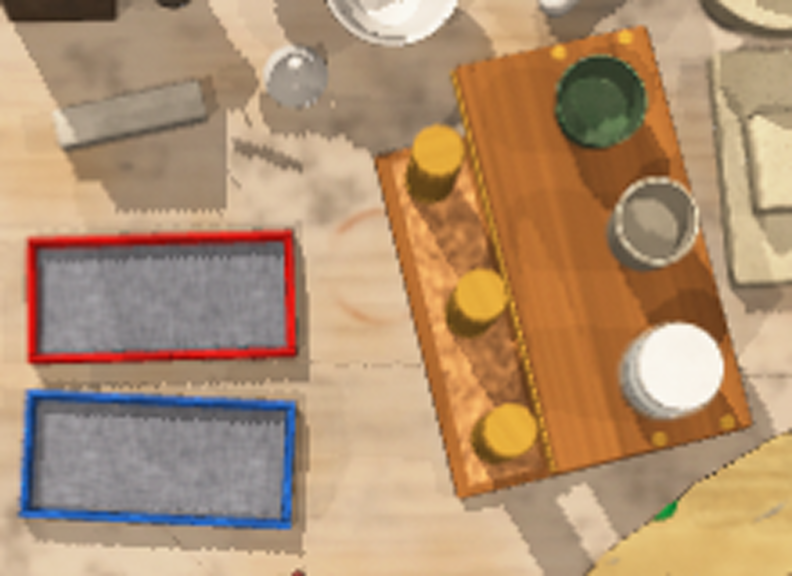

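View pics/sidez.png

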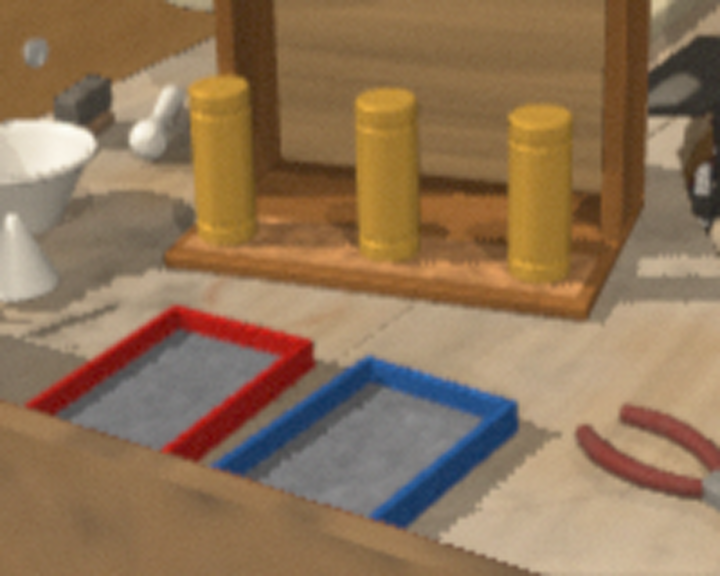

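```bash
python3 - <<'E'
from h import *
from station import manip
T=manip.snapshot("top");S=manip.snapshot("side")
zt=lambda p:(np.array(p,float)+.5)/3.6-.5+[180,120]
zs=lambda p:(np.array(p,float)+.5)/3.6-.5+[170,180]
a=ray(T,zt([(438,150),(481,296),(510,431)]),.1);b=ray(S,zs([(219,88),(387,102),(541,117)]),.1)
print(a,b,sep='\n')
print('base sides',ray(S,zs([(226,236),(389,254),(540,272)]),.01)) # bottom front
for n,c in(("red",[(28,238),(293,230),(297,356),(32,361)]),("blue",[(26,392),(297,403),(290,527),(22,517)])):
    q=ray(T,zt(c),.016);print(n,q[:,:2].round(4).tolist(),q.mean(0), [np.linalg.norm(q[i]-q[(i+1)%4]).round(4) for i in range(4)])
print('board edge',ray(T,zt([(455,68),(552,472)]),.2), 'base',ray(T,zt([(377,156),(460,497)]),.01))
print('side tray',ray(S,zs([(177,308),(313,346),(370,358),(517,405)]),.016))
print('cups',ray(T,zt([(601,100),(653,222),(673,370)]),.25), 'cone, stone',ray(T,zt([(296,78),(135,115)]),.03),'pliers',ray(T,[(262,283),(256,322),(273,285)],.005))
E
```

```text
[[ 0.71800186  0.00148931  0.1       ]
 [ 0.62528387 -0.02322249  0.1       ]
 [ 0.54133638 -0.03918913  0.1       ]]
[[ 0.71276907  0.00231369  0.1       ]
 [ 0.62005588 -0.02146364  0.1       ]
 [ 0.5378495  -0.03933432  0.1       ]]
base sides [[ 7.15643200e-01  2.40970477e-04  1.00000000e-02]
 [ 6.22117145e-01 -2.30274869e-02  1.00000000e-02]
 [ 5.39074085e-01 -4.21152760e-02  1.00000000e-02]]
red [[0.6801, 0.2717], [0.6834, 0.0933], [0.5983, 0.0915], [0.5969, 0.2682]] [0.63969782 0.18121066 0.016     ] [np.float64(0.1784), np.float64(0.0851), np.float64(0.1767), np.float64(0.0833)]
blue [[0.5762, 0.2721], [0.567, 0.0919], [0.4851, 0.0974], [0.4934, 0.2744]] [0.53040964 0.18395383 0.016     ] [np.float64(0.1805), np.float64(0.0821), np.float64(0.1772), np.float64(0.0829)]
board edge [[ 0.74255627 -0.00111361  0.2       ]
 [ 0.51208254 -0.04988929  0.2       ]] base [[ 0.73515186  0.03577569  0.01      ]
 [ 0.50338916 -0.01572199  0.01      ]]
side tray [[0.677345   0.0950029  0.016     ]
 [0.59341746 0.09603999 0.016     ]
 [0.5625157  0.0930787  0.016     ]
 [0.48002044 0.098905   0.016     ]]
cups [[ 0.71025634 -0.07526244  0.25      ]
 [ 0.6429595  -0.10096989  0.25      ]
 [ 0.56316476 -0.10877775  0.25      ]] cone, stone [[0.78480754 0.09027567 0.03      ]
 [0.76044695 0.19845801 0.03      ]] pliers [[0.44462987 0.09366081 0.005     ]
 [0.35223056 0.1090603  0.005     ]
 [0.43950873 0.0674575  0.005     ]]
```

```bash
cat >> h.py <<'E'
import json,os
def log(s):
    open('log.jsonl','a').write(json.dumps({k:np.asarray(v).tolist() for k,v in s.items()})+"\n")
def state():
    from station import manip
    s=manip.sense(); log(s); return s
def step(s,p,Rm):
    "units for target TCP pose"
    R0=R.from_quat(s['tool_rot']); 
    return np.r_[R0.inv().apply(np.asarray(p)-s['tcp_pos'])/.025, np.rad2deg((R0.inv()*Rm).as_rotvec())/5]
def shelfR(phi,yaw_in,sgn):
    "tool x = sin(phi)*dir(yaw_in)-cos(phi) z, y horizontal = sgn* (z x dir)"
    d=np.array([np.cos(yaw_in),np.sin(yaw_in),0]); x=np.sin(phi)*d+[0,0,-np.cos(phi)]; y=sgn*np.cross([0,0,1.],d)
    return R.from_matrix(np.c_[x,y,np.cross(x,y)])
E
python3 - <<'E'
from h import *
s=state(); Rm=R.from_quat(s['tool_rot']); print(Rm.as_matrix().round(3))
for sg in(1,-1):
    print(step(s,[.45,-.0,.35],shelfR(0.0,0,sg)))
E
```

```text
[[-0.     0.268 -0.963]
 [ 0.001 -0.963 -0.268]
 [-1.    -0.001 -0.   ]]
[-4.74090197e+00 -2.01569308e+01 -1.73364129e+01 -3.28855647e+01
 -2.24023549e-02 -1.11227901e-03]
[-4.74090197e+00 -2.01569308e+01 -1.73364129e+01  3.11442793e+00
 -7.70381904e-04  1.55162227e-02]
```

```bash
python3 - <<'E'
from h import *
s=state()
yi=lambda deg:np.deg2rad(deg)-np.pi/2
print(step(s,[.33,-.35,.38],shelfR(0,yi(-31),1)).round(2))
E
```

```text
[-5.96 -7.96 -8.95 -8.69 -0.01  0.01]
```

>>> {"method": "carry_out", "body": {"commands": [[[-2,0,0,0,0,0,85],[-4,0,0,-1.5,0,0,85],[-5.5,-1,-1,-3,0,0,85],[-6,-2.2,-2.3,-4.5,0,0,85],[-6,-3.5,-3.7,-6,0,0,85]]]}}

```text
t: 0.7
tcp_pos: [0.234, -0.4935, 0.3843]
tool_rot: [-0.651, -0.273, 0.652, -0.277]
force: [1.2, 0.7, 0.0]
finger_gap: 0.993
```

```bash
python3 - <<'E'
from h import *
s=state()
print(s['t'],s['tcp_pos'],s['q'],s['force'])
yi=lambda deg:np.deg2rad(deg)-np.pi/2
print(step(s,[.43,-.12,.38],shelfR(0,yi(-10),1)).round(2))
print(step(s,[.45,.05,.38],shelfR(0,yi(12),1)).round(2))
E
```

```text
0.7 [ 0.23401335 -0.49354403  0.38427107] [-1.33283228e+00  2.70996986e-01  1.41874849e+00  2.66320137e-04
  1.44509445e+00 -5.61130902e-01] [1.20057136 0.72150364 0.03996258]
[  0.09  -4.8  -16.18  -6.84   0.06  -0.05]
[  0.05  -8.97 -21.61 -11.24   0.07  -0.04]
```

>>> {"method": "carry_out", "body": {"commands": [[[0,-0.5,-1.7,-1.5,0,0,85],[0,-1.1,-3.5,-3,0,0,85],[0,-1.7,-5.3,-4.5,0,0,85],[0,-2.3,-7.1,-6,0,0,85],[0,-2.9,-8.9,-7,0,0,85]]]}}

```text
t: 1.2
tcp_pos: [0.3378, -0.2813, 0.3813]
tool_rot: [0.539, 0.458, -0.538, 0.458]
force: [1.1, 0.7, -0.0]
finger_gap: 0.995
```

```bash
python3 - <<'E'
from h import *
s=state()
print(s['t'],s['tcp_pos'],s['q'],s['force'])
yi=lambda deg:np.deg2rad(deg)-np.pi/2
print(step(s,[.45,.05,.38],shelfR(0,yi(12),1)).round(2))
E
```

```text
1.2 [ 0.33776326 -0.2813066   0.38126703] [-9.49915220e-01  1.01770203e-01  1.64576293e+00  2.55152182e-04
  1.39397661e+00 -7.89174259e-01] [ 1.11860332  0.74412407 -0.00440489]
[  0.05   2.31 -13.8   -4.24  -0.    -0.  ]
```

>>> {"method": "carry_out", "body": {"commands": [[[0,0.2,-1.8,-1,0,0,85],[0,0.4,-3.7,-2,0,0,85],[0,0.7,-5.6,-3,0,0,85],[0,1.0,-7.5,-4,0,0,85],[0,1.5,-9.4,-4.2,0,0,85]]]}}

```text
t: 1.7
tcp_pos: [0.4126, -0.0555, 0.3815]
tool_rot: [0.447, 0.548, -0.447, 0.548]
force: [0.7, -0.4, -0.4]
finger_gap: 0.994
```

```bash
python3 - <<'E'
from h import *
s=state()
print(s['t'],s['tcp_pos'],s['q'],s['force'])
yi=lambda deg:np.deg2rad(deg)-np.pi/2
for P in ([.55,.12,.35],[.5,.12,.35]):
  for ph in (0,20,30,45):
    print(ph,step(s,P,shelfR(np.deg2rad(ph),yi(12),1)).round(2))
E
```

```text
1.7 [ 0.41255944 -0.05552099  0.38149284] [-4.03580215e-01  6.19623581e-02  1.69019444e+00 -1.46826840e-04
  1.38905761e+00 -6.06979116e-01] [ 0.73888857 -0.35608149 -0.38892703]
0 [ 1.26  6.8  -5.77 -0.07  0.   -0.  ]
20 [ 1.26  6.8  -5.77 -0.07 -4.    0.01]
30 [ 1.26  6.8  -5.77 -0.07 -6.    0.02]
45 [ 1.26  6.8  -5.77 -0.07 -9.    0.02]
0 [ 1.26  4.84 -6.17 -0.07  0.   -0.  ]
20 [ 1.26  4.84 -6.17 -0.07 -4.    0.01]
30 [ 1.26  4.84 -6.17 -0.07 -6.    0.02]
45 [ 1.26  4.84 -6.17 -0.07 -9.    0.02]
```

>>> {"method": "carry_out", "body": {"commands": [[[0,1.3,-1.3,0,0,0,85],[0,2.6,-2.6,0,-1,0,85],[0,3.9,-3.9,0,-2.2,0,85],[0,5.2,-5.2,0,-3.6,0,85],[0,6.5,-6.5,0,-5,0,85]]]}}

```text
t: 2.2
tcp_pos: [0.5404, 0.1361, 0.3823]
tool_rot: [0.339, 0.414, -0.533, 0.655]
force: [1.2, -1.5, -0.3]
finger_gap: 0.998
```

```bash
python3 - <<'E'
from h import *
s=state()
print(s['t'],s['tcp_pos'],s['q'],s['force'])
from scipy.optimize import least_squares
L=[json.loads(l) for l in open('log.jsonl')]
def fk(q,p):
    a1,d1,L2,L3,e,L6,off,o4,s1=p
    Rb=R.from_euler('z',q[0]); A=Rb*R.from_euler('y',q[1]); B=A*R.from_euler('y',q[2]); C=B*R.from_euler('z',s1*q[3]) ; D=C*R.from_euler('y',q[4])
    x=Rb.apply([a1,off,d1])+A.apply([0,0,L2])+B.apply([e,0,L3])+C.apply([0,o4,0])+D.apply([0,0,L6])
    return x,D
for l in L:
    for s1 in(1,-1):
        x,D=fk(l['q'],[0,0,0,0,0,0,0,0,s1]); print(s1,D.apply([0,0,1]).round(3),R.from_quat(l['tool_rot']).apply([1,0,0]).round(3))
E
```

```text
2.2 [0.54040992 0.13614354 0.38232572] [ 0.27471126  0.34327493  1.39375505 -0.44423938  1.44831338  0.13802719] [ 1.20587946 -1.50067162 -0.27735371]
1 [-0.     0.001 -1.   ] [-0.     0.001 -1.   ]
-1 [-0.     0.001 -1.   ] [-0.     0.001 -1.   ]
1 [-0.     0.001 -1.   ] [-0.     0.001 -1.   ]
-1 [-0.     0.001 -1.   ] [-0.     0.001 -1.   ]
1 [ 0.002 -0.007 -1.   ] [ 0.002 -0.007 -1.   ]
-1 [ 0.001 -0.007 -1.   ] [ 0.002 -0.007 -1.   ]
1 [ 0.  0. -1.] [ 0.  0. -1.]
-1 [-0. -0. -1.] [ 0.  0. -1.]
1 [ 0. -0. -1.] [ 0. -0. -1.]
-1 [ 0. -0. -1.] [ 0. -0. -1.]
1 [ 0.089 -0.418 -0.904] [ 0.089 -0.418 -0.904]
-1 [-0.142  0.403 -0.904] [ 0.089 -0.418 -0.904]
```

```bash
cat >> h.py <<'E'
def fkcols(q):
    Rb=R.from_euler('z',q[0]); A=Rb*R.from_euler('y',q[1]); B=A*R.from_euler('y',q[2]); C=B*R.from_euler('z',q[3]) ; D=C*R.from_euler('y',q[4])
    T=D*R.from_euler('z',q[5])*R.from_matrix(np.array([[0,-1,0],[0,0,-1],[1,0,0.]]))
    M=np.c_[Rb.as_matrix(),A.apply([0,0,1]),B.apply([1,0,0]),B.apply([0,0,1]),D.apply([1,0,0]),D.apply([0,1,0]),D.apply([0,0,1])]
    return M,T
def fit():
    L=[json.loads(l) for l in open('log.jsonl')]
    prior=np.array([0,0,.2,.4,0,.4,0,0,.25])
    M=[];b=[]
    for l in L:
        m,T=fkcols(l['q']);M.append(m);b.append(l['tcp_pos'])
    M=np.vstack(M+[np.eye(9)*.003]);b=np.r_[np.hstack(b),prior*.003]
    p=np.linalg.lstsq(M,b,rcond=None)[0]; return p,np.abs(M@p-b)[:-9].max()
QL=np.array([[-3.08,3.08],[-.75,2.2],[.22,2.44],[-1.43,4.57],[0,2.65],[-2.85,2.85]])
def ik(p,pos,Rm,q0):
    from scipy.optimize import least_squares
    def f(q):
        M,T=fkcols(q); return np.r_[(M@p-pos)*5,(T.inv()*Rm).as_rotvec()]
    r=least_squares(f,np.clip(q0,QL[:,0]+.01,QL[:,1]-.01),bounds=(QL[:,0],QL[:,1]));return r.x,np.abs(r.fun).max()
E
python3 - <<'E'
from h import *
p,e=fit();print(p.round(4),e)
L=[json.loads(l) for l in open('log.jsonl')]
print([ (fkcols(l['q'])[1].inv()*R.from_quat(l['tool_rot'])).magnitude().round(4) for l in L])
th=np.arctan2(-.978,.207)
q0=L[-1]['q']
G={'A':(.7155,.0015),'B':(.6227,-.0226),'C':(.5396,-.0398)}
for ph in(25,35,45,55):
  Rm=shelfR(np.deg2rad(ph),th,1); x=Rm.apply([1,0,0])
  for n,g in G.items():
    for back in(0,.1):
      pos=np.array([*g,.07])+x*.019-np.array([.207,-.978,0])*back
      print(ph,n,back,*[a.round(2) if i==0 else round(a,4) for i,a in enumerate(ik(p,pos,Rm,q0))])
E
```

```text
[0.0068 0.1103 0.2732 0.588  0.114  0.3918 0.0069 0.0007 0.2957] 1.986379917617853e-05Traceback (most recent call last):
  File "<stdin>", line 4, in <module>
AttributeError: 'float' object has no attribute 'round'
```

```bash
cat > t.py <<'E'
from h import *
p,e=fit();print(p.round(4),e)
L=[json.loads(l) for l in open('log.jsonl')]
print([ round(float((fkcols(l['q'])[1].inv()*R.from_quat(l['tool_rot'])).magnitude()),4) for l in L])
th=np.arctan2(-.978,.207)
q0=L[-1]['q']
G={'A':(.7155,.0015),'B':(.6227,-.0226),'C':(.5396,-.0398)}
for ph in(25,35,45,55):
  Rm=shelfR(np.deg2rad(ph),th,1); x=Rm.apply([1,0,0])
  for n,g in G.items():
    for back in(0,.1):
      pos=np.array([*g,.07])+x*.019-np.array([.207,-.978,0])*back
      q,r=ik(p,pos,Rm,q0); print(ph,n,back,q.round(2),round(float(r),4))
E
python3 t.py
```

```text
[0.0068 0.1103 0.2732 0.588  0.114  0.3918 0.0069 0.0007 0.2957] 1.986379917617853e-05
[0.0, 0.0, 0.0, 0.0, 0.0, 0.0]
25 A 0 [ 0.01  0.88  1.35 -0.56  0.9   0.15] 0.0
25 A 0.1 [ 0.15  0.88  1.34 -0.54  0.97  0.27] 0.0
25 B 0 [-0.03  0.79  1.62 -0.66  0.74  0.26] 0.0
25 B 0.1 [ 0.14  0.79  1.61 -0.62  0.81  0.38] 0.0
25 C 0 [-0.06  0.73  1.84 -0.8   0.6   0.4 ] 0.0
25 C 0.1 [ 0.13  0.73  1.83 -0.73  0.68  0.52] 0.0
35 A 0 [ 0.07  0.91  1.36 -0.78  0.95  0.35] 0.0
35 A 0.1 [ 0.21  0.92  1.33 -0.73  1.03  0.44] 0.0
35 B 0 [ 0.04  0.83  1.62 -0.9   0.81  0.52] 0.0
35 B 0.1 [ 0.21  0.84  1.6  -0.82  0.9   0.59] 0.0
35 C 0 [ 0.02  0.78  1.85 -1.07  0.7   0.72] 0.0
35 C 0.1 [ 0.21  0.79  1.82 -0.94  0.79  0.77] 0.0
45 A 0 [ 0.12  0.96  1.35 -0.97  1.02  0.53] 0.0
45 A 0.1 [ 0.27  0.97  1.31 -0.9   1.13  0.58] 0.0
45 B 0 [ 0.11  0.88  1.62 -1.1   0.91  0.73] 0.0
45 B 0.1 [ 0.27  0.89  1.58 -0.98  1.01  0.76] 0.0
45 C 0 [ 0.09  0.84  1.85 -1.25  0.83  0.94] 0.0
45 C 0.1 [ 0.28  0.85  1.8  -1.08  0.93  0.94] 0.0
55 A 0 [ 0.17  1.01  1.34 -1.13  1.13  0.67] 0.0
55 A 0.1 [ 0.31  1.03  1.29 -1.04  1.23  0.69] 0.0
55 B 0 [ 0.16  0.95  1.61 -1.24  1.04  0.89] 0.0
55 B 0.1 [ 0.32  0.96  1.56 -1.11  1.15  0.88] 0.0
55 C 0 [ 0.15  0.92  1.83 -1.36  0.99  1.1 ] 0.0
55 C 0.1 [ 0.34  0.93  1.77 -1.17  1.08  1.07] 0.0
```

```bash
cat > t2.py <<'E'
from h import *
import sys
p,e=fit()
th=np.arctan2(-.978,.207); Rs=shelfR(np.deg2rad(40),th,1); X=Rs.apply([1,0,0])
G={'A':(.7155,.0015),'B':(.6227,-.0226),'C':(.5396,-.0398)}
def grasp(n,back=0,z=.062): return np.array([*G[n],z])+X*(.022-back)
slots={'rlo':(.638,.1377),'rhi':(.6363,.2277),'blo':(.5258,.1403),'bhi':(.5302,.2302)}
E
python3 - <<'E'
from t2 import *
s=state(); q0=s['q']
print(step(s,grasp('A',.12),Rs).round(2), step(s,grasp('C',.12),Rs).round(2),step(s,grasp('B',.12),Rs).round(2))
for yd in(0,-30,-50,-78):
  Rp=shelfR(np.deg2rad(40),np.deg2rad(yd),1)
  for n,g in slots.items():
    q,r=ik(p,np.array([*g,.057])+Rp.apply([.022,0,0]),Rp,[.2,.9,1.5,-.5,1,.5]); print(yd,n,q.round(2),round(float(r),4))
E
```

```text
[ 1.067e+01  5.730e+00 -4.400e-01 -8.000e-02 -2.940e+00  1.000e-02] [ 1.073e+01 -1.500e+00 -2.400e-01 -8.000e-02 -2.940e+00  1.000e-02] [ 1.074e+01  1.900e+00 -2.500e-01 -8.000e-02 -2.940e+00  1.000e-02]
0 rlo [ 0.04  0.76  1.84 -0.13  0.   -1.4 ] 0.1559
0 rhi [ 0.26  0.79  1.78 -1.43  0.17  0.08] 0.1277
0 blo [ 0.06  0.68  2.02 -0.17  0.   -1.35] 0.2631
0 bhi [ 0.34  0.73  1.93 -1.43  0.22  0.17] 0.2092
-30 rlo [ 0.24  0.83  1.76 -1.43  0.47  0.51] 0.0481
-30 rhi [ 0.4   0.86  1.7  -1.39  0.55  0.58] 0.0
-30 blo [ 0.32  0.78  1.94 -1.43  0.51  0.63] 0.1035
-30 bhi [ 0.49  0.82  1.88 -1.43  0.58  0.75] 0.0419
-50 rlo [ 0.3   0.87  1.66 -1.2   0.69  0.6 ] 0.0
-50 rhi [ 0.44  0.9   1.54 -1.04  0.81  0.53] 0.0
-50 blo [ 0.37  0.83  1.91 -1.4   0.67  0.94] 0.0
-50 bhi [ 0.53  0.85  1.76 -1.14  0.77  0.78] 0.0
-78 rlo [ 0.31  0.93  1.43 -0.83  1.05  0.63] 0.0
-78 rhi [ 0.44  0.97  1.3  -0.75  1.18  0.63] 0.0
-78 blo [ 0.38  0.87  1.69 -0.89  0.95  0.84] 0.0
-78 bhi [ 0.51  0.9   1.54 -0.76  1.09  0.81] 0.0
```

```bash
python3 - <<'E'
from h import *
import cv2
from station import manip
T=manip.snapshot("top");S=manip.snapshot("side")
for n,s in(("top",T),("side",S)): cv2.imwrite(f"pics/{n}1.png",s["image"][:,:,::-1])
for z in(0,.05,.1,.15): print(z,ray(T,[(163,200),(174,200)],z)[:,:2].round(3).tolist())
# side: for plane y, top edge at pixel (100,286),(200,320),(300,356)
K,D,r,t=cam(S);n=cv2.undistortPoints(np.array([[100,284],[200,318],[300,354]],float).reshape(-1,1,2),K,D).reshape(-1,2)
Rm=R.from_rotvec(r).as_matrix();d=np.c_[n,np.ones(3)]@Rm;c=-Rm.T@t
print(c)
for y in(.3,.31,.32,.33,.35): print(y,(c+d*((y-c[1])/d[:,1])[:,None]).round(3).tolist())
E
```

```text
0 [[0.648, 0.334], [0.648, 0.307]]
0.05 [[0.641, 0.323], [0.641, 0.297]]
0.1 [[0.633, 0.312], [0.633, 0.288]]
0.15 [[0.626, 0.301], [0.625, 0.278]]
[0.14741833 0.74453961 0.43211677]
0.3 [[0.747, 0.3, 0.058], [0.549, 0.3, 0.058], [0.394, 0.3, 0.055]]
0.31 [[0.734, 0.31, 0.066], [0.54, 0.31, 0.066], [0.389, 0.31, 0.064]]
0.32 [[0.72, 0.32, 0.075], [0.531, 0.32, 0.075], [0.383, 0.32, 0.072]]
0.33 [[0.707, 0.33, 0.083], [0.522, 0.33, 0.083], [0.378, 0.33, 0.081]]
0.35 [[0.68, 0.35, 0.1], [0.504, 0.35, 0.1], [0.366, 0.35, 0.098]]
```

View pics/side1.png

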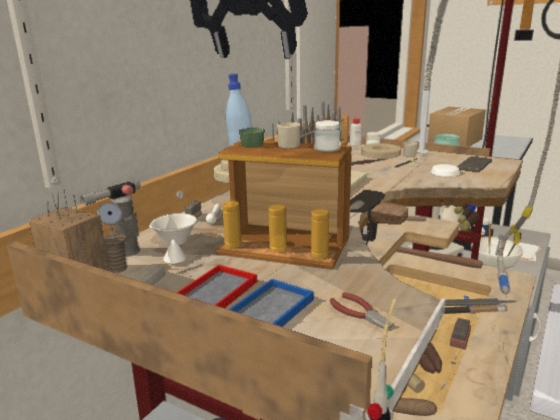

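View pics/top1.png

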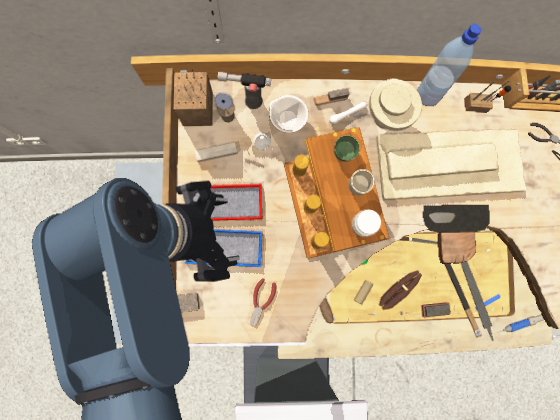

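>>> {"method": "carry_out", "body": {"commands": [[[1,1.4,-0.1,0,-0.6,0,75],[2,2.8,-0.2,0,-1.2,0,75],[3,4.2,-0.3,0,-1.8,0,75],[4.2,5.4,-0.4,0,-2.4,0,75],[6,5.7,-0.4,-0.1,-2.9,0,75]]]}}

```text
t: 2.8
tcp_pos: [0.694, 0.11, 0.2415]
tool_rot: [0.269, 0.331, -0.568, 0.704]
force: [0.0, -0.5, 0.5]
finger_gap: 0.882
```

```bash
python3 - <<'E'
from t2 import *
s=state()
print(s['t'],s['tcp_pos'],s['q'].round(2),s['finger_gap'],s['force'])
print(step(s,grasp('A',.12),Rs).round(2),step(s,grasp('A',.0),Rs).round(2))
E
```

```text
2.8 [0.69395427 0.11000801 0.24148437] [ 0.27  0.71  1.23 -0.72  1.32  0.29] 0.8819547264454944 [ 0.02062362 -0.45767876  0.52910097]
[ 4.43 -0.07 -1.19  0.01 -0.09 -0.04] [ 9.23 -0.08 -1.15  0.01 -0.09 -0.04]
```

>>> {"method": "carry_out", "body": {"commands": [[[1.2,0,-0.5,0,0,0,75],[2.4,-0.1,-1,0,-0.1,0,75],[3.6,-0.1,-1.2,0,-0.1,0,75],[4.4,-0.1,-1.2,0,-0.1,0,75],[5.2,-0.1,-1.2,0,-0.1,0,75]]]}}

```text
t: 3.3
tcp_pos: [0.6987, 0.0491, 0.1203]
tool_rot: [0.264, 0.33, -0.572, 0.703]
force: [-0.1, 0.2, -0.0]
finger_gap: 0.877
```

```bash
python3 - <<'E'
from t2 import *
from station import manip
s=state()
print(s['t'],s['tcp_pos'],s['finger_gap'],s['force'])
print(step(s,grasp('A',.0),Rs).round(2))
for n in("side","top"):
  I=manip.snapshot(n); im=cv2.resize(I["image"][:,:,::-1],None,fx=1.4,fy=1.4); cv2.imwrite(f"pics/{n}2.png",im)
E
```

```text
3.3 [0.69869101 0.04909556 0.12028944] 0.8766904149703841 [-0.10541505  0.2102963  -0.00479319]
[ 3.95  0.29  0.04  0.05 -0.01  0.06]
```

View pics/side2.png

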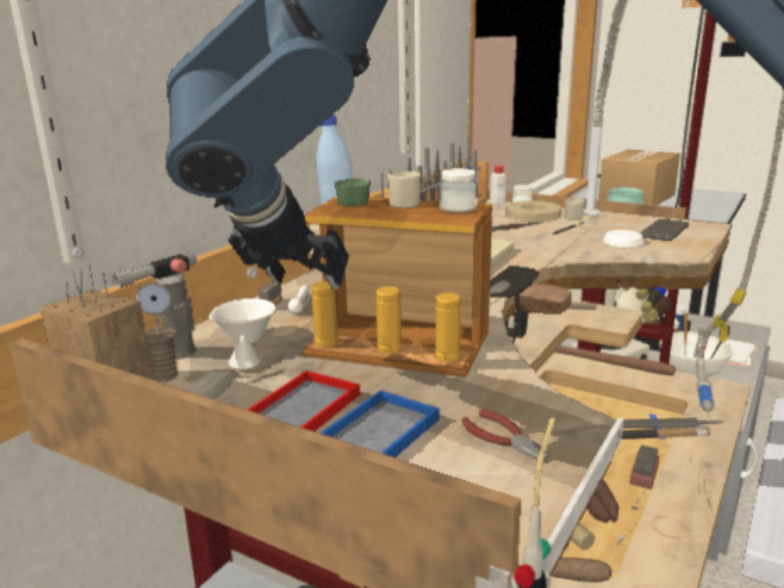

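View pics/top2.png

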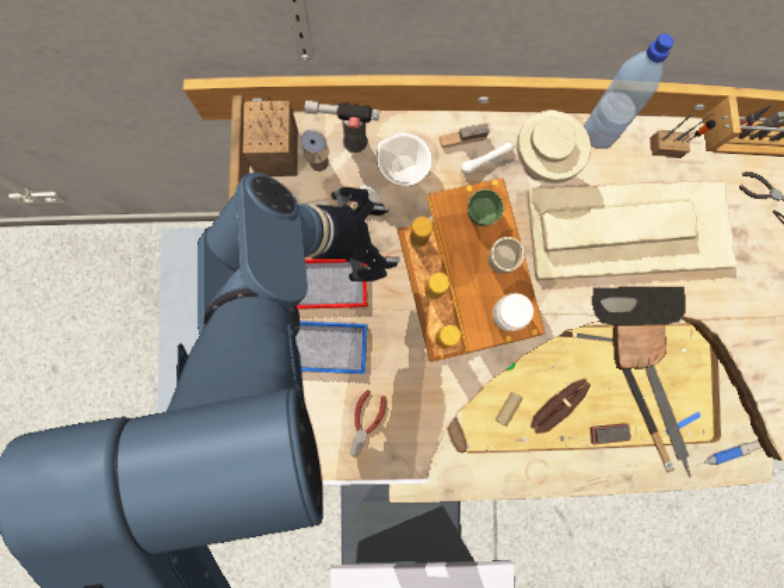

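>>> {"method": "carry_out", "body": {"commands": [[[1.2,0.1,0,0,0,0,75],[2.2,0.2,0,0,0,0,75],[3.1,0.3,0,0,0,0,75],[3.7,0.3,0,0,0,0,75],[4.0,0.3,0,0,0,0,75]]], "force": 50}}

```text
t: 3.9
tcp_pos: [0.7194, -0.0118, 0.0441]
tool_rot: [0.264, 0.33, -0.572, 0.703]
force: [-0.2, -0.0, -0.4]
finger_gap: 0.873
```

>>> {"method": "carry_out", "body": {"commands": [[[0,0,0,0,0,0,60],[0,0,0,0,0,0,50],[0,0,0,0,0,0,42],[0,0,0,0,0,0,36],[0,0,0,0,0,0,28]]], "force": 50}}

```text
t: 4.4
tcp_pos: [0.7198, -0.01, 0.0462]
tool_rot: [0.264, 0.329, -0.571, 0.704]
force: [-1.7, 0.6, 2.5]
finger_gap: 0.381
```

>>> {"method": "carry_out", "body": {"commands": [[[0,0,0,0,0,0,25],[0,0,0,0,0,0,25],[0,0,0,0,0,0,25],[0,0,0,0,0,0,25],[0,0,0,0,0,0,25]]], "force": 50}}

```text
t: 4.9
tcp_pos: [0.7198, -0.0101, 0.0462]
tool_rot: [0.264, 0.329, -0.571, 0.704]
force: [-3.0, 3.7, 5.6]
finger_gap: 0.383
```

```bash
python3 - <<'E'
from t2 import *
from station import manip
s=state()
print(s['t'],s['tcp_pos'],s['finger_gap']*85.4,s['force'],s['ft_torque'],s['tau'])
print(step(s,grasp('A',.0),Rs).round(2))
R0=R.from_quat(s['tool_rot']); print('up',R0.inv().apply([0,0,1]).round(3),'out',R0.inv().apply([-.207,.978,0]).round(3))
for n in("side",):
  I=manip.snapshot(n); im=cv2.resize(I["image"][160:290,180:390,::-1],None,fx=3.6,fy=3.6); cv2.imwrite(f"pics/{n}3.png",im)
E
```

```text
4.9 [ 0.71980273 -0.01008068  0.04617546] 32.686027061763824 [-3.00144721  3.72421394  5.63744902] [ 0.29822285  0.19590418 -0.21182577] [-2.35470414e+00 -5.13091958e+01 -1.24289417e+01 -1.76801026e+00
  4.18437403e-01 -1.67833248e-03]
[ 0.08 -0.07  0.03  0.04  0.    0.03]
up [-0.766 -0.004  0.643] out [-0.643  0.001 -0.766]
```

View pics/side3.png

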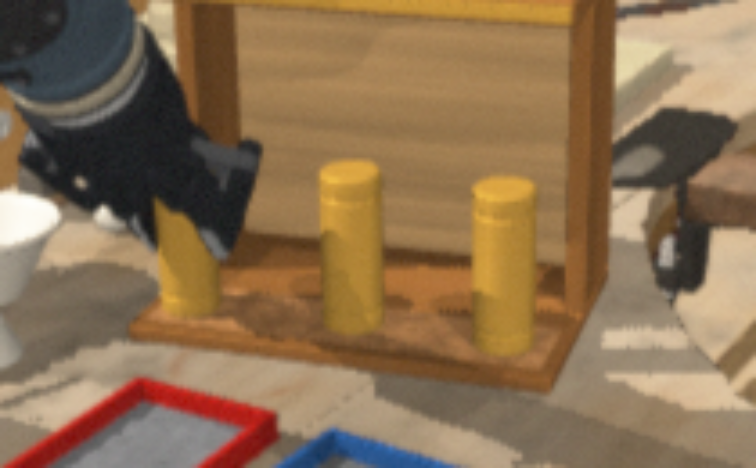

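>>> {"method": "carry_out", "body": {"commands": [[[-0.15,0,0.13,0,0,0,25],[-0.35,0,0.3,0,0,0,25],[-0.6,0,0.5,0,0,0,25],[-0.6,0,0.5,0,0,0,25],[-0.6,0,0.5,0,0,0,25]]]}}

```text
t: 5.45
tcp_pos: [0.7198, -0.0106, 0.0646]
tool_rot: [0.265, 0.33, -0.571, 0.704]
force: [-0.7, -0.3, -5.8]
finger_gap: 0.383
```

>>> {"method": "carry_out", "body": {"commands": [[[-0.5,0,-0.6,0,0,0,25],[-1.1,0,-1.3,0,0,0,25],[-1.9,0,-2.2,0,0,0,25],[-2.2,0,-2.6,0,0,0,25],[-2.2,0,-2.6,0,0,0,25]]]}}

```text
t: 5.95
tcp_pos: [0.7016, 0.0758, 0.0643]
tool_rot: [0.264, 0.331, -0.57, 0.705]
force: [-0.3, -0.8, -5.2]
finger_gap: 0.38
```

```bash
python3 - <<'E'
from t2 import *
from station import manip
s=state()
print(s['t'],s['tcp_pos'],s['finger_gap']*85.4,s['force'],s['ft_torque'],s['tau'])
I=manip.snapshot('side'); cv2.imwrite(f"pics/side4.png",cv2.resize(I["image"][120:330,150:400,::-1],None,fx=2.8,fy=2.8))
def place(n,z,X): return np.array([*slots[n],z])+X*(.022)
for n in slots: print(n,step(s,place(n,.1,X),Rs).round(2))
E
```

```text
5.95 [0.70156496 0.07580375 0.0643108 ] 32.413378914199015 [-0.27448985 -0.75053065 -5.23548355] [ 0.86319185  0.18110979 -0.0807295 ] [ 6.65408559e-01 -5.93230999e+01 -1.45115831e+01 -2.48375125e+00
  1.53985631e+00  3.15266359e-02]
rlo [-2.11 -1.97 -1.36  0.08 -0.01  0.01]
rhi [-4.38 -1.27 -4.06  0.08 -0.01  0.01]
blo [-2.76 -6.33 -2.18  0.08 -0.01  0.01]
bhi [-5.   -5.4  -4.84  0.08 -0.01  0.01]
```

View pics/side4.png

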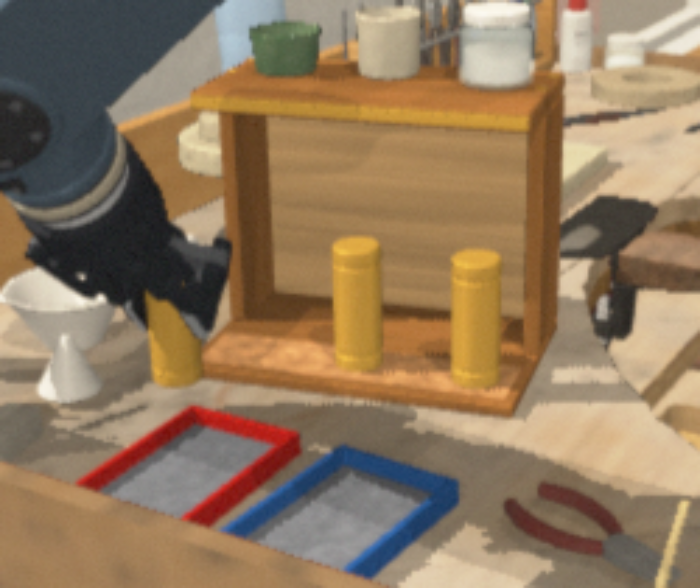

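>>> {"method": "carry_out", "body": {"commands": [[[-0.6,0,0.3,0,0,0,25],[-1.2,-0.5,-0.1,0,0,0,25],[-1.7,-1.2,-0.7,0,0,0,25],[-2.1,-1.9,-1.2,0,0,0,25],[-2.1,-2.0,-1.4,0,0,0,25]]]}}

```text
t: 6.5
tcp_pos: [0.638, 0.1227, 0.0842]
tool_rot: [0.264, 0.33, -0.571, 0.703]
force: [-0.0, -0.2, -6.5]
finger_gap: 0.381
```

```bash
python3 - <<'E'
from t2 import *
s=state()
print(s['t'],s['tcp_pos'],s['force'],s['ft_torque'])
q=place=np.array([*slots['rlo'],.1])+X*.022; q[2]=.0425
print(step(s,q,Rs).round(2)); R0=R.from_quat(s['tool_rot']); print('up',R0.inv().apply([0,0,1]).round(3))
E
```

```text
6.5 [0.63795959 0.12267498 0.08424797] [-5.44256418e-03 -2.34508224e-01 -6.45456026e+00] [0.88708746 0.2016544  0.00261037]
[ 1.27  0.14 -1.09  0.05 -0.01  0.05]
up [-0.766 -0.006  0.642]
```

>>> {"method": "carry_out", "body": {"commands": [[[0.4,0.1,-0.35,0,0,0,25],[0.8,0.1,-0.7,0,0,0,25],[1.05,0.1,-0.9,0,0,0,25],[1.2,0.1,-1.02,0,0,0,25],[1.25,0.1,-1.07,0,0,0,25]]]}}

```text
t: 7.0
tcp_pos: [0.6428, 0.1213, 0.0413]
tool_rot: [0.263, 0.329, -0.572, 0.703]
force: [-2.1, -0.4, -1.5]
finger_gap: 0.379
```

>>> {"method": "carry_out", "body": {"commands": [[[0,0,0,0,0,0,25],[0.02,0,-0.02,0,0,0,25],[0.04,0,-0.03,0,0,0,25],[0.04,0,-0.03,0,0,0,25],[0.04,0,-0.03,0,0,0,25]]]}}

```text
t: 7.5
tcp_pos: [0.6433, 0.1225, 0.0413]
tool_rot: [0.265, 0.329, -0.571, 0.704]
force: [-0.7, 0.4, -2.2]
finger_gap: 0.388
```

```bash
python3 - <<'E'
from t2 import *
from station import manip
s=state()
print(s['t'],s['tcp_pos'],s['force'],s['ft_torque'])
I=manip.snapshot('side'); cv2.imwrite(f"pics/side5.png",cv2.resize(I["image"][180:330,150:350,::-1],None,fx=3.6,fy=3.6))
E
```

```text
7.5 [0.64334035 0.12248215 0.04125569] [-0.71712671  0.36813261 -2.21656212] [ 0.61008307  0.11326809 -0.02162061]
```

View pics/side5.png

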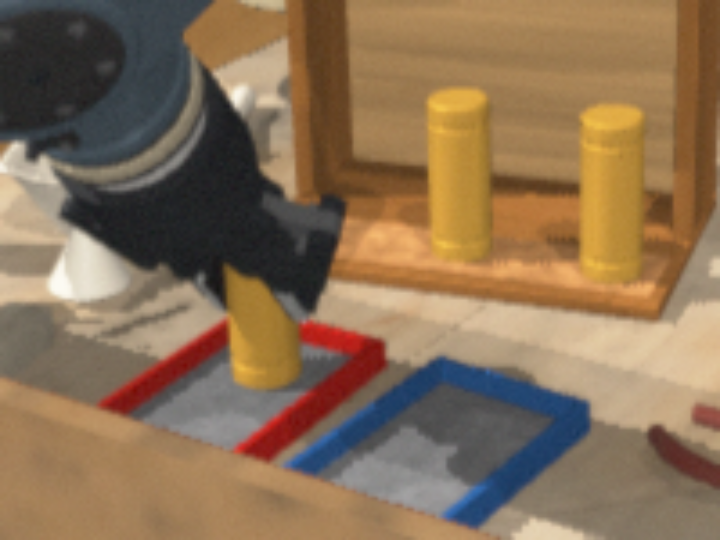

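>>> {"method": "carry_out", "body": {"commands": [[[0.04,0,-0.03,0,0,0,25],[0.06,0,-0.05,0,0,0,30],[0.06,0,-0.05,0,0,0,36],[0.06,0,-0.05,0,0,0,45],[0.06,0,-0.05,0,0,0,60]]]}}

```text
t: 8.05
tcp_pos: [0.6431, 0.1221, 0.0388]
tool_rot: [0.264, 0.33, -0.571, 0.704]
force: [0.3, -0.1, -0.4]
finger_gap: 0.679
```

>>> {"method": "carry_out", "body": {"commands": [[[0,0,0,0,0,0,65],[0,0,0,0,0,0,65],[-0.6,0,0,0,0,0,65],[-1.6,0,0,0,0,0,65],[-2.8,0,0,0,0,0,70]]]}}

```text
t: 8.55
tcp_pos: [0.6331, 0.1667, 0.0926]
tool_rot: [0.264, 0.33, -0.572, 0.703]
force: [0.8, -0.2, -0.1]
finger_gap: 0.819
```

```bash
python3 - <<'E'
from t2 import *
from station import manip
s=state()
print(s['t'],s['tcp_pos'],s['finger_gap']*85.4,s['force'],s['ft_torque'])
I=manip.snapshot('side'); cv2.imwrite(f"pics/side6.png",cv2.resize(I["image"][180:330,150:350,::-1],None,fx=3.6,fy=3.6))
print(step(s,grasp('B',.12),Rs).round(2))
E
```

```text
8.55 [0.63312632 0.166672   0.09263964] 69.94653243915579 [ 0.79778359 -0.16275167 -0.07735821] [ 0.33130283  0.06743983 -0.0295294 ]
[ 1.73 -1.99  4.81  0.05  0.    0.06]
```

View pics/side6.png

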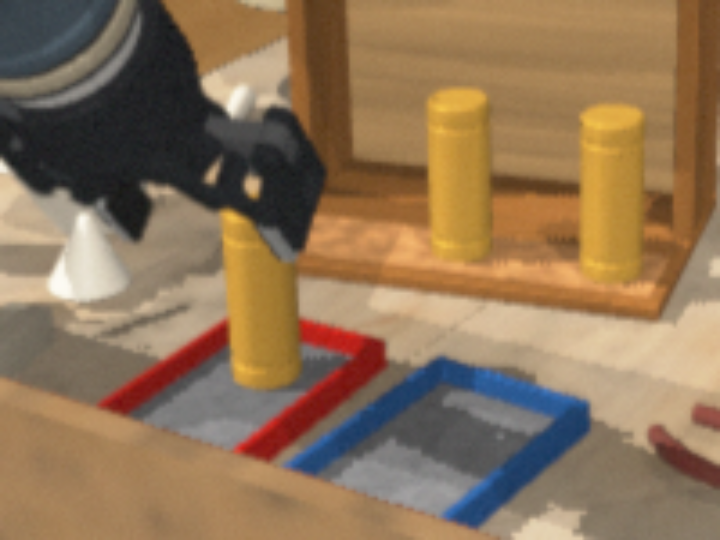

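>>> {"method": "carry_out", "body": {"commands": [[[-1.8,0,0,0,0,0,75],[-3,-0.2,0.6,0,0,0,75],[-2.8,-0.8,2.2,0,0,0,75],[-1.8,-1.4,3.4,0,0,0,75],[-0.6,-2,4.5,0,0,0,75]]]}}

```text
t: 9.1
tcp_pos: [0.602, 0.0817, 0.1788]
tool_rot: [0.266, 0.329, -0.569, 0.705]
force: [0.3, -0.3, -0.1]
finger_gap: 0.879
```

```bash
python3 - <<'E'
from t2 import *
s=state()
print(s['t'],s['tcp_pos'],s['finger_gap']*85.4,s['force'],s['ft_torque'])
print(step(s,grasp('B',.09),Rs).round(2),step(s,grasp('B',0),Rs).round(2))
E
```

```text
9.1 [0.60202953 0.08168378 0.17879925] 75.07274503298886 [ 0.29811897 -0.28919531 -0.14985081] [0.34902306 0.09535921 0.02955236]
[ 3.59 -0.07  0.25  0.03 -0.   -0.03] [ 7.19 -0.08  0.26  0.03 -0.   -0.03]
```

>>> {"method": "carry_out", "body": {"commands": [[[1.2,0,0.2,0,0,0,75],[2.4,-0.1,0.2,0,0,0,75],[3.5,-0.1,0.2,0,0,0,75],[4.4,-0.1,0.2,0,0,0,75],[5.2,-0.1,0.2,0,0,0,75]]]}}

```text
t: 9.6
tcp_pos: [0.6166, -0.0054, 0.0794]
tool_rot: [0.264, 0.33, -0.571, 0.704]
force: [-1.0, -1.0, -0.3]
finger_gap: 0.88
```

```bash
python3 - <<'E'
from t2 import *
from station import manip
s=state()
print(s['t'],s['tcp_pos'],s['finger_gap']*85.4,s['force'],s['ft_torque'])
print(step(s,grasp('B',0),Rs).round(2))
I=manip.snapshot('top'); cv2.imwrite(f"pics/top7.png",cv2.resize(I["image"][120:280,180:380,::-1],None,fx=3.6,fy=3.6))
E
```

```text
9.6 [ 0.61662566 -0.00544197  0.07943628] 75.15740132199716 [-0.96168292 -1.03498228 -0.25102771] [0.26951834 0.01253944 0.03282693]
[1.88 0.1  0.1  0.04 0.   0.03]
```

View pics/top7.png

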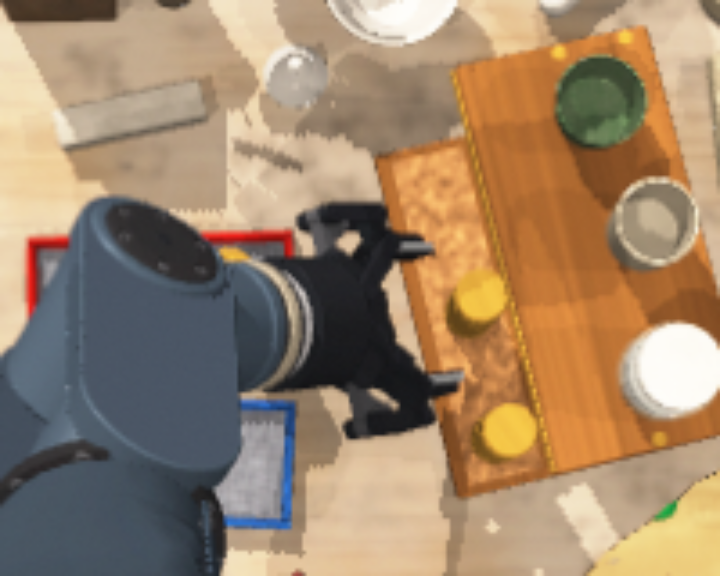

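>>> {"method": "carry_out", "body": {"commands": [[[0,0.1,0,0,0,0,62],[0.3,0.1,0,0,0,0,62],[0.8,0.1,0.1,0,0,0,62],[1.4,0.1,0.1,0,0,0,62],[1.85,0.1,0.1,0,0,0,62]]]}}

```text
t: 10.15
tcp_pos: [0.6253, -0.0361, 0.0453]
tool_rot: [0.264, 0.33, -0.571, 0.704]
force: [0.8, -1.1, 0.3]
finger_gap: 0.724
```

>>> {"method": "carry_out", "body": {"commands": [[[0,0,0,0,0,0,55],[0,0,0,0,0,0,46],[0,0,0,0,0,0,40],[0,0,0,0,0,0,34],[0,0,0,0,0,0,25]]], "force": 50}}

```text
t: 10.65
tcp_pos: [0.626, -0.0349, 0.0467]
tool_rot: [0.265, 0.329, -0.571, 0.704]
force: [0.3, 0.7, 1.0]
finger_gap: 0.383
```

>>> {"method": "carry_out", "body": {"commands": [[[0,0,0,0,0,0,25],[0,0,0,0,0,0,25],[0,0,0,0,0,0,25],[0,0,0,0,0,0,25],[0,0,0,0,0,0,25]]]}}

```text
t: 11.15
tcp_pos: [0.626, -0.035, 0.0467]
tool_rot: [0.265, 0.329, -0.571, 0.704]
force: [2.0, 3.2, 4.4]
finger_gap: 0.385
```

```bash
python3 - <<'E'
from t2 import *
from station import manip
s=state()
print(s['t'],s['tcp_pos'],s['finger_gap']*85.4,s['force'],s['ft_torque'])
print(step(s,grasp('B',0),Rs).round(2))
I=manip.snapshot('side'); cv2.imwrite(f"pics/side7.png",cv2.resize(I["image"][160:310,180:380,::-1],None,fx=3.6,fy=3.6))
E
```

```text
11.15 [ 0.62595941 -0.03503233  0.04668105] 32.88846833764498 [1.99134884 3.1552126  4.44844827] [ 0.23258711 -0.10398142  0.1391457 ]
[ 0.08 -0.02  0.    0.04  0.    0.02]
```

View pics/side7.png

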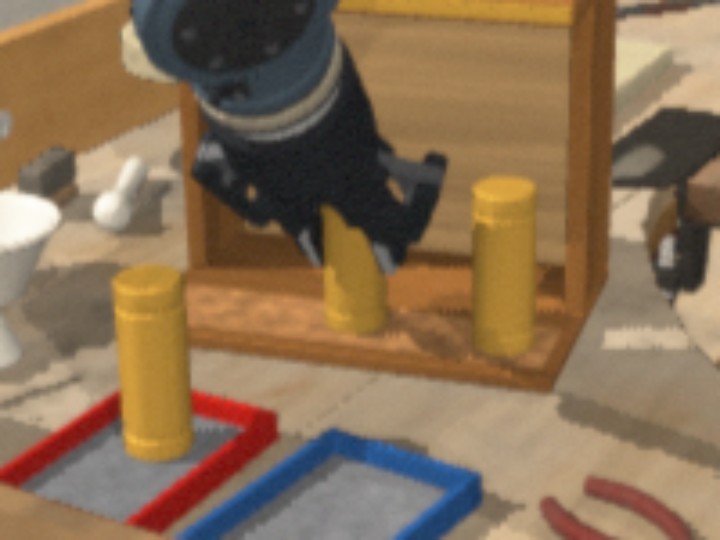

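>>> {"method": "carry_out", "body": {"commands": [[[-0.15,0,0.13,0,0,0,25],[-0.35,0,0.3,0,0,0,25],[-0.6,0,0.5,0,0,0,25],[-0.6,0,0.5,0,0,0,25],[-0.6,0,0.5,0,0,0,25]]]}}

```text
t: 11.7
tcp_pos: [0.6252, -0.0353, 0.0658]
tool_rot: [0.265, 0.33, -0.571, 0.704]
force: [0.3, -0.4, -1.5]
finger_gap: 0.38
```

>>> {"method": "carry_out", "body": {"commands": [[[-0.3,0,-0.35,0,0,0,25],[-0.7,0,-0.8,0,0,0,25],[-1.0,0,-1.2,0,0,0,25],[-1.0,0,-1.2,0,0,0,25],[-1.0,0,-1.2,0,0,0,25]]]}}

```text
t: 12.2
tcp_pos: [0.6172, 0.0039, 0.0653]
tool_rot: [0.264, 0.33, -0.571, 0.704]
force: [0.3, -0.4, -1.6]
finger_gap: 0.379
```

```bash
python3 - <<'E'
from t2 import *
s=state()
print(s['t'],s['tcp_pos'],s['finger_gap']*85.4,s['force'],s['ft_torque'])
def place(n,z,X): return np.array([*slots[n],z])+X*(.022)
for n in slots: print(n,step(s,place(n,.16,X),Rs).round(2))
R0=R.from_quat(s['tool_rot']);print(R0.inv().apply([0,0,1]))
E
```

```text
12.2 [0.61717013 0.0039357  0.06534224] 32.40527080232557 [ 0.3170817  -0.39087469 -1.63765565] [ 0.44436946  0.08735103 -0.00718437]
rlo [-5.28  1.92 -1.43  0.06  0.    0.03]
rhi [-7.55  2.61 -4.14  0.06  0.    0.03]
blo [-5.93 -2.45 -2.25  0.06  0.    0.03]
bhi [-8.17 -1.52 -4.91  0.06  0.    0.03]
[-0.76589597 -0.00508002  0.64294445]
```

>>> {"method": "carry_out", "body": {"commands": [[[-1.2,-0.1,0.9,0,0,0,25],[-2.6,-0.6,1.3,0,0,0,25],[-3.8,-1.4,0.3,0,0,0,25],[-4.9,-2.1,-1,0,0,0,25],[-5.8,-2.4,-2.1,0,0,0,25]]]}}

```text
t: 12.7
tcp_pos: [0.5291, 0.1216, 0.1438]
tool_rot: [0.264, 0.33, -0.572, 0.703]
force: [0.8, 0.2, -2.2]
finger_gap: 0.38
```

```bash
python3 - <<'E'
from t2 import *
s=state()
print(s['t'],s['tcp_pos'],s['finger_gap']*85.4,s['force'],s['ft_torque'])
q=np.array([*slots['blo'],.1])+X*.022
for z in(.07,.0425):
  q[2]=z
  print(step(s,q,Rs).round(2))
E
```

```text
12.7 [0.52914942 0.12164022 0.14377635] 32.450335493526204 [ 0.81660241  0.17269905 -2.17179229] [0.45998709 0.05085091 0.02093498]
[ 2.14  0.04 -2.04  0.03 -0.    0.05]
[ 2.98  0.04 -2.75  0.03 -0.    0.05]
```

>>> {"method": "carry_out", "body": {"commands": [[[0.9,0,-0.9,0,0,0,25],[1.8,0,-1.7,0,0,0,25],[2.4,0,-2.25,0,0,0,25],[2.75,0,-2.55,0,0,0,25],[2.9,0,-2.7,0,0,0,25]]]}}

```text
t: 13.2
tcp_pos: [0.5295, 0.1255, 0.0432]
tool_rot: [0.264, 0.33, -0.572, 0.703]
force: [0.5, -0.4, -1.5]
finger_gap: 0.386
```

>>> {"method": "carry_out", "body": {"commands": [[[0,0,0,0,0,0,25],[0.03,0,-0.02,0,0,0,25],[0.06,0,-0.05,0,0,0,25],[0.06,0,-0.05,0,0,0,25],[0.06,0,-0.05,0,0,0,25]]]}}

```text
t: 13.7
tcp_pos: [0.5299, 0.126, 0.0427]
tool_rot: [0.265, 0.329, -0.571, 0.704]
force: [-0.4, -0.3, -1.9]
finger_gap: 0.387
```

```bash
python3 - <<'E'
from t2 import *
from station import manip
s=state()
print(s['t'],s['tcp_pos'],s['force'],s['ft_torque'])
I=manip.snapshot('side'); cv2.imwrite(f"pics/side8.png",cv2.resize(I["image"][180:340,170:370,::-1],None,fx=3.6,fy=3.6))
E
```

```text
13.7 [0.52993309 0.12601445 0.0427426 ] [-0.43573727 -0.30302706 -1.90732091] [ 0.49311287  0.0843076  -0.02058046]
```

View pics/side8.png

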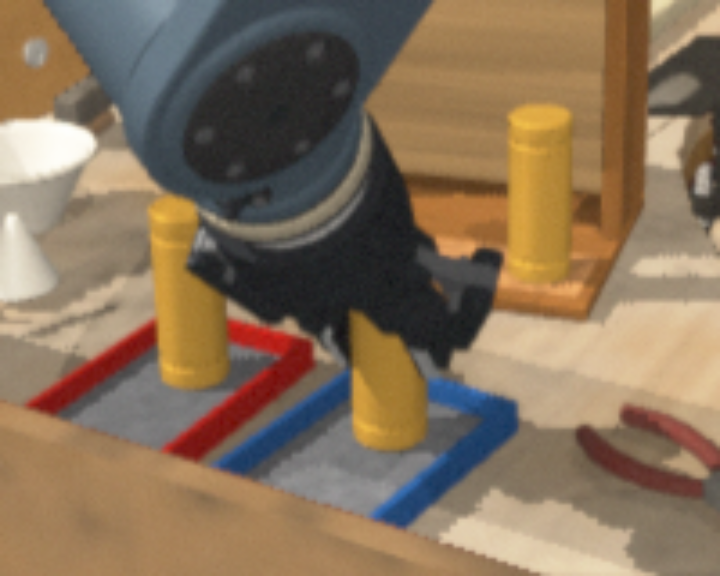

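>>> {"method": "carry_out", "body": {"commands": [[[0.01,0,-0.01,0,0,0,25],[0.03,0,-0.02,0,0,0,25],[0.05,0,-0.04,0,0,0,25],[0.05,0,-0.04,0,0,0,25],[0.05,0,-0.04,0,0,0,25]]]}}

```text
t: 14.25
tcp_pos: [0.5298, 0.1259, 0.0416]
tool_rot: [0.264, 0.329, -0.571, 0.704]
force: [-1.2, 1.5, 5.5]
finger_gap: 0.382
```

>>> {"method": "carry_out", "body": {"commands": [[[0,0,0,0,0,0,30],[0,0,0,0,0,0,33],[0,0,0,0,0,0,37],[0,0,0,0,0,0,45],[0,0,0,0,0,0,60]]]}}

```text
t: 14.75
tcp_pos: [0.5296, 0.1258, 0.0403]
tool_rot: [0.264, 0.33, -0.571, 0.704]
force: [1.2, -0.1, -0.5]
finger_gap: 0.681
```

>>> {"method": "carry_out", "body": {"commands": [[[0,0,0,0,0,0,65],[0,0,0,0,0,0,65],[-0.6,0,0,0,0,0,65],[-1.6,0,0,0,0,0,65],[-2.8,0,0,0,0,0,70]]]}}

```text
t: 15.25
tcp_pos: [0.5199, 0.1704, 0.0948]
tool_rot: [0.264, 0.33, -0.572, 0.703]
force: [-0.1, 0.6, -0.0]
finger_gap: 0.82
```

```bash
python3 - <<'E'
from t2 import *
from station import manip
s=state()
print(s['t'],s['tcp_pos'],s['finger_gap']*85.4,s['force'],s['ft_torque'])
I=manip.snapshot('side'); cv2.imwrite(f"pics/side9.png",cv2.resize(I["image"][180:340,170:370,::-1],None,fx=3.6,fy=3.6))
print(step(s,grasp('C',.12),Rs).round(2))
E
```

```text
15.25 [0.51985663 0.17038438 0.09480425] 69.99781690228697 [-0.09169719  0.60637645 -0.00304948] [ 0.29850989  0.04829297 -0.03274555]
[ 2.48 -0.98  5.58  0.05 -0.    0.06]
```

View pics/side9.png

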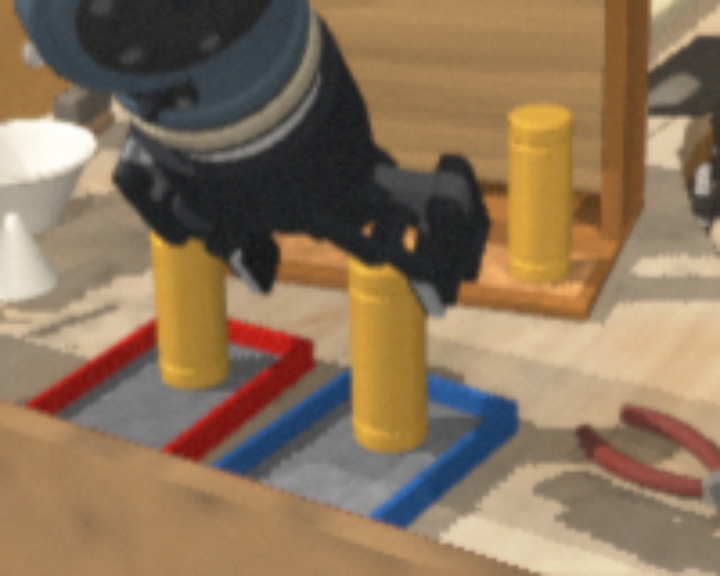

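Blank B stands upright in the blue tray (side crop ~(390,360)), A stands in red. On to C.

>>> {"method": "carry_out", "body": {"commands": [[[-1.8,0,0,0,0,0,75],[-3.2,-0.2,0.8,0,0,0,75],[-3,-0.5,2.4,0,0,0,75],[-2,-0.8,3.8,0,0,0,75],[-0.8,-1,5.1,0,0,0,75]]]}}

```text
t: 15.8
tcp_pos: [0.5147, 0.0822, 0.1937]
tool_rot: [0.265, 0.329, -0.569, 0.705]
force: [0.3, -0.6, -0.4]
finger_gap: 0.876
```

```bash
python3 - <<'E'
from t2 import *
s=state()
print(s['t'],s['tcp_pos'],s['q'].round(2),s['finger_gap']*85.4,s['force'],s['ft_torque'])
print(step(s,grasp('C',.05),Rs).round(2),step(s,grasp('C',0),Rs).round(2))
E
```

```text
15.8 [0.51474966 0.08219814 0.19374085] [ 0.31  0.57  1.73 -0.81  1.09  0.58] 74.79286927869173 [ 0.27041788 -0.57477833 -0.40361562] [0.23796001 0.03110482 0.04073439]
[ 6.12 -0.05  0.43  0.04 -0.01 -0.03] [ 8.12 -0.06  0.43  0.04 -0.01 -0.03]
```

>>> {"method": "carry_out", "body": {"commands": [[[1.2,0,0.3,0,0,0,75],[2.5,-0.1,0.4,0,0,0,75],[3.8,-0.1,0.4,0,0,0,75],[5,-0.1,0.4,0,0,0,70],[6,-0.1,0.4,0,0,0,66]]]}}

```text
t: 16.3
tcp_pos: [0.5329, -0.0212, 0.0825]
tool_rot: [0.264, 0.33, -0.571, 0.704]
force: [-0.9, 0.1, 0.3]
finger_gap: 0.773
```

```bash
python3 - <<'E'
from t2 import *
from station import manip
s=state()
print(s['t'],s['tcp_pos'],s['finger_gap']*85.4,s['force'],s['ft_torque'])
print(step(s,grasp('C',0),Rs).round(2))
I=manip.snapshot('top'); cv2.imwrite(f"pics/top10.png",cv2.resize(I["image"][120:280,180:380,::-1],None,fx=3.6,fy=3.6))
E
```

```text
16.3 [ 0.53292846 -0.02119795  0.08254453] 66.0128926678222 [-0.85103733  0.14304342  0.33799639] [ 0.24953457  0.03777251 -0.07970553]
[ 2.01  0.11  0.07  0.04 -0.    0.03]
```

View pics/top10.png

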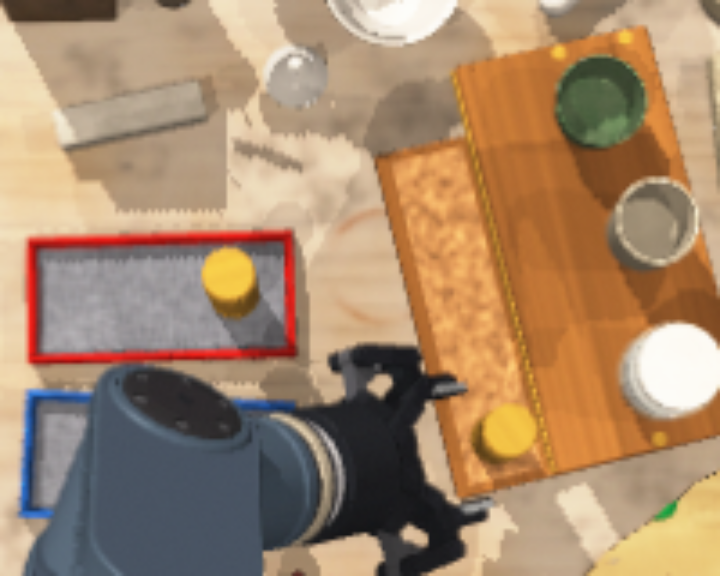

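>>> {"method": "carry_out", "body": {"commands": [[[0.4,0.1,0,0,0,0,66],[0.9,0.1,0,0,0,0,66],[1.4,0.1,0.1,0,0,0,66],[1.8,0.1,0.1,0,0,0,66],[2.0,0.1,0.1,0,0,0,62]]]}}

```text
t: 16.85
tcp_pos: [0.5422, -0.0538, 0.0459]
tool_rot: [0.264, 0.33, -0.571, 0.704]
force: [0.6, 0.4, 0.4]
finger_gap: 0.725
```

>>> {"method": "carry_out", "body": {"commands": [[[0,0,0,0,0,0,55],[0,0,0,0,0,0,46],[0,0,0,0,0,0,40],[0,0,0,0,0,0,34],[0,0,0,0,0,0,25]]], "force": 50}}

```text
t: 17.35
tcp_pos: [0.5434, -0.0527, 0.047]
tool_rot: [0.265, 0.329, -0.57, 0.704]
force: [1.0, 2.6, 1.3]
finger_gap: 0.385
```

>>> {"method": "carry_out", "body": {"commands": [[[0,0,0,0,0,0,25],[0,0,0,0,0,0,25],[0,0,0,0,0,0,25],[0,0,0,0,0,0,25],[0,0,0,0,0,0,25]]]}}

```text
t: 17.85
tcp_pos: [0.5433, -0.0529, 0.047]
tool_rot: [0.265, 0.329, -0.57, 0.704]
force: [2.2, 4.7, 6.0]
finger_gap: 0.384
```

```bash
python3 - <<'E'
from t2 import *
from station import manip
s=state()
print(s['t'],s['tcp_pos'],s['finger_gap']*85.4,s['force'],s['ft_torque'])
print(step(s,grasp('C',0),Rs).round(2))
I=manip.snapshot('side'); cv2.imwrite(f"pics/side10.png",cv2.resize(I["image"][160:310,180:380,::-1],None,fx=3.6,fy=3.6))
E
```

```text
17.85 [ 0.54334588 -0.05287831  0.04696681] 32.75810624703065 [2.18729973 4.66696079 6.01998152] [ 0.45053212 -0.42649987  0.39528656]
[ 0.07 -0.04 -0.03  0.04  0.    0.01]
```

View pics/side10.png

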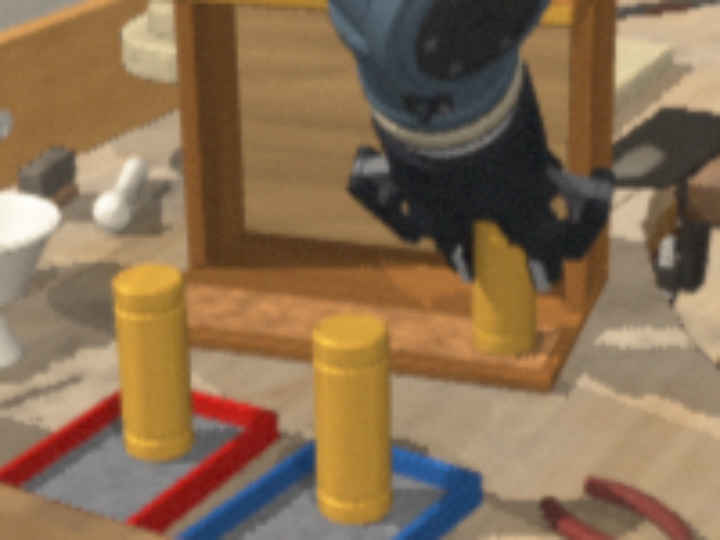

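>>> {"method": "carry_out", "body": {"commands": [[[-0.15,0,0.13,0,0,0,25],[-0.35,0,0.3,0,0,0,25],[-0.6,0,0.5,0,0,0,25],[-0.6,0,0.5,0,0,0,25],[-0.6,0,0.5,0,0,0,25]]]}}

```text
t: 18.4
tcp_pos: [0.542, -0.0533, 0.0659]
tool_rot: [0.265, 0.33, -0.571, 0.703]
force: [-0.5, 0.1, -7.0]
finger_gap: 0.384
```

>>> {"method": "carry_out", "body": {"commands": [[[-0.3,0,-0.35,0,0,0,25],[-0.7,0,-0.8,0,0,0,25],[-1.0,0,-1.2,0,0,0,25],[-1.0,0,-1.2,0,0,0,25],[-1.0,0,-1.2,0,0,0,25]]]}}

```text
t: 18.9
tcp_pos: [0.5341, -0.0141, 0.0658]
tool_rot: [0.264, 0.33, -0.571, 0.704]
force: [-0.1, -0.8, -6.4]
finger_gap: 0.383
```

```bash
python3 - <<'E'
from t2 import *
s=state()
print(s['t'],s['tcp_pos'],s['finger_gap']*85.4,s['force'],s['ft_torque'])
slots['rhi']=(.6365,.2180);slots['bhi']=(.5300,.2200)
def place(n,z,X): return np.array([*slots[n],z])+X*(.022)
for n in slots: print(n,step(s,place(n,.18,X),Rs).round(2))
E
```

```text
18.9 [ 0.53413886 -0.0140757   0.06577746] 32.6771164538119 [-0.14070544 -0.76193967 -6.37140643] [ 0.94296542  0.11275249 -0.02837959]
rlo [-5.9   5.31 -0.92  0.06  0.    0.02]
rhi [-7.93  5.93 -3.34  0.06  0.    0.02]
blo [-6.55  0.95 -1.74  0.06  0.    0.02]
bhi [-8.53  1.78 -4.09  0.06  0.    0.02]
```

>>> {"method": "carry_out", "body": {"commands": [[[-1,0.3,0.9,0,0,0,25],[-2.3,1,1.9,0,0,0,25],[-3.6,2.2,2,0,0,0,25],[-4.8,3.6,1.2,0,0,0,25],[-5.9,4.9,0,0,0,0,25]]]}}

```text
t: 19.4
tcp_pos: [0.6353, 0.1012, 0.181]
tool_rot: [0.266, 0.328, -0.572, 0.703]
force: [1.9, -0.8, -7.2]
finger_gap: 0.387
```

```bash
python3 - <<'E'
from t2 import *
s=state()
print(s['t'],s['tcp_pos'],s['finger_gap']*85.4,s['force'],s['ft_torque'])
slots['rhi']=(.6365,.2180)
q=np.array([*slots['rhi'],.1])+X*.022
for z in(.16,.10,.044):
  q[2]=z
  print(step(s,q,Rs).round(2))
E
```

```text
19.4 [0.63530381 0.1011845  0.18097576] 33.012764876147166 [ 1.85105171 -0.82082661 -7.15385479] [0.9293446  0.10021471 0.06367326]
[-1.93  1.   -3.6  -0.01 -0.    0.03]
[-0.09  1.01 -5.14 -0.01 -0.    0.03]
[ 1.63  1.01 -6.58 -0.01 -0.    0.03]
```

>>> {"method": "carry_out", "body": {"commands": [[[-0.9,0.4,-1.2,0,0,0,25],[-1.7,0.8,-2.6,0,0,0,25],[-1.9,1,-3.6,0,0,0,25],[-1.0,1,-4.4,0,0,0,25],[-0.1,1,-5.1,0,0,0,25]]]}}

```text
t: 19.9
tcp_pos: [0.6364, 0.2047, 0.0968]
tool_rot: [0.264, 0.33, -0.571, 0.704]
force: [-0.5, -0.4, -7.8]
finger_gap: 0.381
```

```bash
python3 - <<'E'
from t2 import *
from station import manip
s=state()
print(s['t'],s['tcp_pos'],s['q'].round(2),s['finger_gap']*85.4,s['force'],s['ft_torque'])
q=np.array([.6365,.2180,.1])+X*.022
for z in(.06,.044):
  q[2]=z
  print(step(s,q,Rs).round(2))
I=manip.snapshot('side'); cv2.imwrite(f"pics/side11.png",cv2.resize(I["image"][150:340,120:370,::-1],None,fx=3,fy=3))
E
```

```text
19.9 [0.63640894 0.20472756 0.09684011] [ 0.42  0.89  1.31 -0.73  1.23  0.57] 32.52948585132299 [-0.54606024 -0.38181117 -7.75587331] [0.96462747 0.25554732 0.00746662]
[ 1.16  0.12 -0.91  0.05 -0.01  0.04]
[ 1.65  0.12 -1.32  0.05 -0.01  0.04]
```

View pics/side11.png

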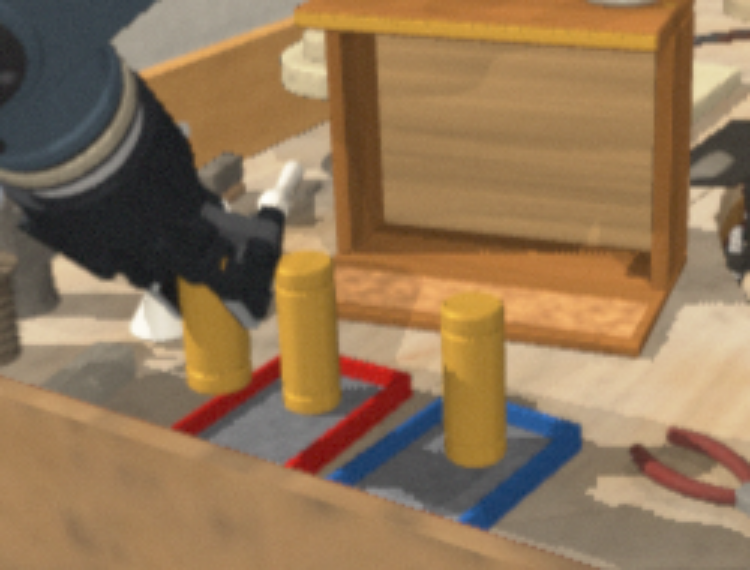

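>>> {"method": "carry_out", "body": {"commands": [[[0.5,0.1,-0.4,0,0,0,25],[1.0,0.1,-0.8,0,0,0,25],[1.3,0.1,-1.05,0,0,0,25],[1.5,0.1,-1.2,0,0,0,25],[1.6,0.1,-1.3,0,0,0,25]]]}}

```text
t: 20.45
tcp_pos: [0.6397, 0.2028, 0.0463]
tool_rot: [0.264, 0.33, -0.571, 0.704]
force: [-0.2, 0.7, -6.1]
finger_gap: 0.386
```

>>> {"method": "carry_out", "body": {"commands": [[[0,0,0,0,0,0,25],[0.02,0,-0.02,0,0,0,25],[0.03,0,-0.03,0,0,0,25],[0.03,0,-0.03,0,0,0,25],[0.03,0,-0.03,0,0,0,25]]]}}

```text
t: 20.95
tcp_pos: [0.6397, 0.2033, 0.0458]
tool_rot: [0.265, 0.33, -0.571, 0.704]
force: [-1.1, 0.0, -7.6]
finger_gap: 0.381
```

>>> {"method": "carry_out", "body": {"commands": [[[0.03,0,-0.03,0,0,0,25],[0.06,0,-0.05,0,0,0,25],[0.09,0,-0.08,0,0,0,25],[0.1,0,-0.08,0,0,0,25],[0.1,0,-0.08,0,0,0,25]]]}}

```text
t: 21.45
tcp_pos: [0.6395, 0.2031, 0.0421]
tool_rot: [0.264, 0.33, -0.571, 0.704]
force: [-0.2, -1.2, -6.5]
finger_gap: 0.39
```

>>> {"method": "carry_out", "body": {"commands": [[[0.02,0,-0.02,0,0,0,25],[0.03,0,-0.03,0,0,0,25],[0.04,0,-0.03,0,0,0,25],[0.04,0,-0.03,0,0,0,25],[0.04,0,-0.03,0,0,0,25]]]}}

```text
t: 21.95
tcp_pos: [0.6397, 0.2031, 0.042]
tool_rot: [0.264, 0.329, -0.571, 0.704]
force: [-1.8, 1.3, 1.0]
finger_gap: 0.379
```

Floor contact; release.

>>> {"method": "carry_out", "body": {"commands": [[[0,0,0,0,0,0,30],[0,0,0,0,0,0,33],[0,0,0,0,0,0,37],[0,0,0,0,0,0,45],[0,0,0,0,0,0,60]]]}}

```text
t: 22.45
tcp_pos: [0.6401, 0.2028, 0.0408]
tool_rot: [0.265, 0.33, -0.571, 0.704]
force: [-0.3, 0.1, 0.1]
finger_gap: 0.684
```

>>> {"method": "carry_out", "body": {"commands": [[[0,0,0,0,0,0,65],[0,0,0,0,0,0,65],[-0.6,0,0,0,0,0,65],[-1.6,0,0,0,0,0,65],[-2.8,0,0,0,0,0,70]]]}}

```text
t: 22.95
tcp_pos: [0.6299, 0.2474, 0.0951]
tool_rot: [0.264, 0.33, -0.572, 0.703]
force: [-0.1, 0.6, -0.1]
finger_gap: 0.818
```

>>> {"method": "carry_out", "body": {"commands": [[[-1.5,0,0,0,0,0,70],[-3,0,0,0,0,0,70],[-4.2,0,0.3,0,0,0,70],[-5,0,1,0,0,0,70],[-5,0,1,0,0,0,70]]]}}

```text
t: 23.45
tcp_pos: [0.62, 0.3097, 0.2125]
tool_rot: [0.268, 0.328, -0.568, 0.705]
force: [-0.5, -0.0, 0.4]
finger_gap: 0.821
```

```bash
python3 - <<'E'
from t2 import *
from station import manip
s=state()
print(s['t'],s['tcp_pos'],s['qd'],s['force'])
I=manip.snapshot('side'); cv2.imwrite(f"pics/side12.png",cv2.resize(I["image"][:,:,::-1],None,fx=1.4,fy=1.4))
I=manip.snapshot('top'); cv2.imwrite(f"pics/top12.png",cv2.resize(I["image"][:,:,::-1],None,fx=1.4,fy=1.4))
E
```

```text
23.45 [0.61999651 0.30965192 0.21245403] [-0.01717347  0.04574744  0.05755393  0.02357405 -0.04092617  0.0193713 ] [-0.47458245 -0.01921047  0.41560357]
```

View pics/side12.png

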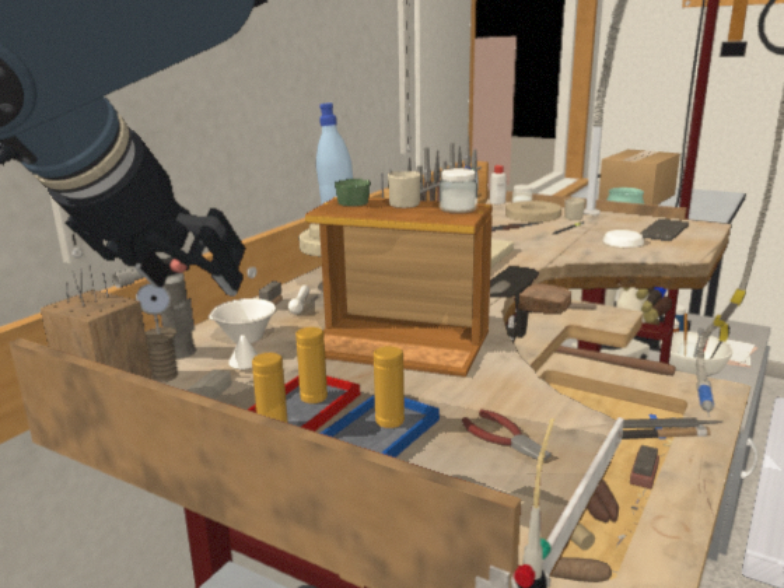

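View pics/top12.png

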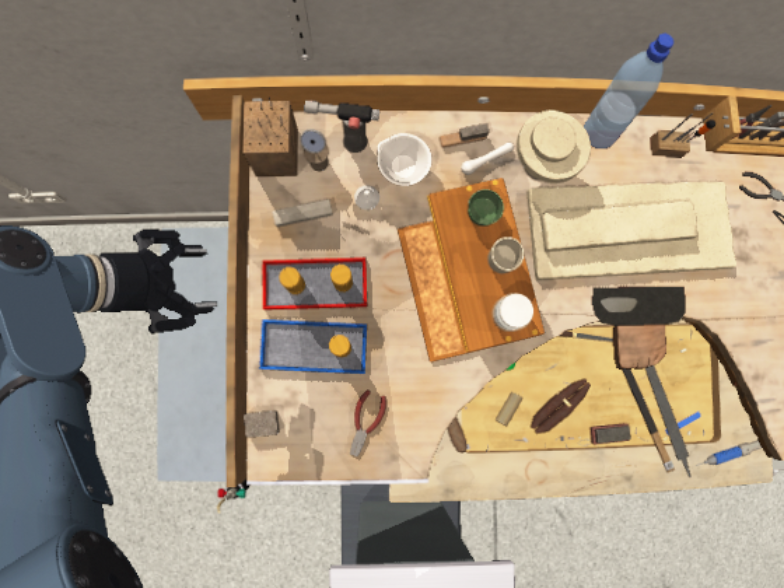

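>>> {"method": "carry_out", "body": {"commands": [[[0,0,0,0,0,0,70],[0,0,0,0,0,0,70],[0,0,0,0,0,0,70],[0,0,0,0,0,0,70],[0,0,0,0,0,0,70]]]}}

```text
t: 24.05
tcp_pos: [0.6182, 0.3068, 0.2059]
tool_rot: [0.264, 0.33, -0.571, 0.704]
force: [-0.2, -0.1, 0.1]
finger_gap: 0.818
```

```bash
python3 - <<'E'
from station import manip
print(manip.sense()['t'],manip.sense()['qd'].round(4)); print(manip.sign_off())
E
```

```text
24.05 [ 0.0028 -0.0053 -0.005  -0.0002 -0.0005 -0.0017]
the job is handed in; nothing more can be done
None
```

I sorted all three blanks by weight and stood them in their trays, then handed the job in at 24.05 s of the 66 s allowed. Each was drawn out from under the shelf edge with the gripper tilted 40° and weighed at the wrist once lifted.

| Blank (position in the row) | Wrist load when lifted | Kind | Placed in |
|---|---|---|---|
| Far end | about 5.2–5.8 N | solid | red tray |
| Middle | about 1.6 N | hollow | blue tray |
| Near end | about 6.4–7.0 N | solid | red tray |

- **Setting down:** I lowered each blank until the wrist force showed it was resting on the tray floor, then opened the fingers. The wrist force in the readings I took stayed under about 10 N.
- **Last pictures:** Both views show the three blanks upright inside the right trays. The cone, stone, pliers and the jar and cups look unmoved, and the gripper is clear of everything.
- **Disagreement between cameras:** The two cameras disagreed by about 5 mm in x when locating things. I used the average, and every grasp and placing fitted.

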